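Sort the packing bench oddments into their trays

TASK

Clear up the packing bench: first of all, before moving anything else, put the yellow cutter away in the red tray. Then put the red marker and the silver pen in the blue tray, and the small black tape roll and the pack of brown kraft tags in the white tray. Everything should lie flat on the floor of its tray, nothing on top of anything else, and the jar of beads and the big brown tape roll must stay where they stand.

Things in the scene. Friction and masses are not known exactly. Their poses are not given: they have to be found in the camera images.
- cutter: yellow snap-off cutter with black ends lying flat on the mat (as all the things do; mat top at z = 8 mm), 156 mm long (its y) by 22 mm wide (its x) by 15 mm high, blade drawn in, 70 g. Origin: middle of its underside; z up. Grasp it across its width at the middle
- marker: red pen-like marker lying flat, 130 mm long (its y) by 15 mm wide (its x) by 17 mm high, 20 g; it does not roll. Origin: middle of its underside; z up
- pen: slim silver pen lying flat, 138 mm long (its y) by 10 mm wide (its x) by 12 mm high, 20 g; it does not roll. Origin: middle of its underside; z up
- small_tape: small roll of black tape lying flat, 60 mm in diameter, 18 mm high, 50 g; the hole in its middle cannot be entered, grasp it across the outside. Origin: centre of its underside; z up
- tag_pack: pack of brown kraft tags lying flat, 92 mm long (its x) by 51 mm wide (its y) by 28 mm high, 107 g. Origin: centre of its underside; z up. Grasp it across its width
- tray_red: a shallow red plastic tray, 130 mm (its x) by 200 mm (its y) by 24 mm high, open at the top, walls 3 mm, floor 3 mm thick (inside 124 x 194 mm, 21 mm deep), fixed, standing on the dark green mat (top of the mat: z = 8 mm); a white blank card on the outside of its -x side. Origin: centre of its underside; z up. It is for the cutter
- tray_blue: a shallow blue plastic tray, 130 mm (its x) by 200 mm (its y) by 24 mm high, open at the top, walls 3 mm, floor 3 mm thick (inside 124 x 194 mm, 21 mm deep), fixed, standing on the dark green mat (top of the mat: z = 8 mm); a white blank card on the outside of its -x side. Origin: centre of its underside; z up. It is for the marker and the pen
- tray_white: a shallow white plastic tray, 130 mm (its x) by 200 mm (its y) by 24 mm high, open at the top, walls 3 mm, floor 3 mm thick (inside 124 x 194 mm, 21 mm deep), fixed, standing on the dark green mat (top of the mat: z = 8 mm); a white blank card on the outside of its -x side. Origin: centre of its underside; z up. It is for the small black tape roll and the tag pack
- jar: screw jar of coloured beads with a pale lid, 57 mm in diameter, 75 mm high, standing loose; a bystander, leave it. Origin: centre of its underside; z up
- big_tape: big roll of brown tape lying flat and loose, 112 mm in diameter, 48 mm high; a bystander, leave it. Origin: centre of its underside; z up

How it is judged:
By the outcome, as a careful person would: the job done as asked, in the order asked, and still so for the second after the job is handed in, with the robot touching nothing.
It also fails if it takes over 109 s, if anything falls off the work surface, if the arm or the gripper's body presses on something with over 40 N, if the wrist force passes 120 N, or if a joint passes its speed limit or range.

ROBOT

A 6-joint arm with a two-finger parallel gripper is mounted at the origin on a cart in front of the work surface, level with it; the furniture and walls round the work are solid. World frame = base frame: x ahead of the robot, y to its left, z up, the work surface at z = 0. Lengths are in m, angles in rad, forces in N, time in s.
With the tool pointing down it reaches from about 0.3 to 0.775 m from the base axis. Payload 14.6 kg.
Tool frame: the origin (TCP) lies between the finger pads; the fingertips stand ctrl.tip_extent ahead of it and the grasp point (between the pads) lies 3 mm ahead of it (ctrl.tip_extent is the distance from the TCP to the fingertips, in m); z points along the fingers, y is the line along which they close (so a half turn about z gives the same grasp; the last joint's range is limited). The gripper opens to 94 mm and grips with 3 to 60 N. Pads are 16 mm wide; open, the fingers measure 119 mm over their backs; the gripper's body (75 mm by 177 mm) begins 78 mm behind the grasp point.
Start: joints at [1.065, 0.3, 1.521, -0, 1.321, -0.067], TCP at [0.234, 0.498, 0.227] pointing down, gripper open.
Joint ranges: [-3.03, 3.03], [-0.79, 2.21], [0.23, 2.52], [-1.04, 4.18], [0, 3.07], [-2.55, 2.55]. Speed limits (rad/s): [2.22, 2.22, 2.57, 3.14, 3.14, 3.14].

INTERFACE

Orientations are given as [roll, pitch, yaw] about the fixed x, y, z axes, in that order (R = Rz(yaw) Ry(pitch) Rx(roll)).
In Python, from station import ctrl, eyes gives the robot as it stands. The module is installed in compiled form; this text tells all that it offers.
- The arm moves only by the tool run_rows, called after "Request:" as a command line: name --pt "numbers of a row" for each row, then --argument value for the rest. Schema: {"type":"object","properties":{"offsets":{"type":"array","items":{"type":"array","items":{"type":"number"},"minItems":6,"maxItems":6},"minItems":1,"maxItems":10},"finger_gap":{"type":"number"},"grip_force":{"type":"number"},"only":{"type":"string"},"quiet":{"type":"boolean"},"lines":{"type":"string"}},"required":["offsets"],"additionalProperties":false}. offsets is a list of rows, 1 to 10 of them, each of 6 numbers: dx, dy, dz in m, then a rotation vector rx, ry, rz in rad; each row shifts and turns the commanded pose from where the row before left it, along the tool's axes as they then stand; what a row does not reach is not made up. A row lasts 1/10 s, in which the tool goes at most 0.05 m and 0.15 rad, less where a joint would pass 70% of its speed; a pose out of reach is approached as far as the arm can. finger_gap is the finger opening in m, set as the call begins (left out keeps the last). The fingers move at their own pace and stop on an object; grip_force is the grip in N (left out, the last holds). Time passes only in rows, so rows that do not move let the fingers close. The tool returns the time, the measured TCP pose, the force, the opening and the grip force at its end. only (a regular expression) keeps the lines of the reply that match it, lines (a string "A,B") keeps lines A to B, and quiet returns only ok. Input that does not fit is refused with a message, and nothing moves.
- ctrl.get_obs(): the state, without advancing time (a new reading comes with each control period).
- eyes.camera(name): name is "scene" or "top" or "wrist"; returns a dict with "pixels" (480x640x3 uint8, blue, green, red), "fx", "fy", "cx", "cy" (pixels), "extrinsics" (4x4, takes a point from camera to world coordinates). Camera axes: x right, y up, looking along -z (the intrinsics and any distortion apply to the point x, -y, -z); pixel columns grow to the right and rows downward; lengths in m; the calibration is good to about 2 mm. The wrist camera is an equidistant fisheye: a pixel r from the principal point sees the ray r / f radians off the axis. A picture is of the moment at which its call begins. There is no depth.
- ctrl.hand_in(): hands the job in; it is judged then, once.
The state is a dict: "time_s": time; "qpos": joint angles; "joint_vel": joint speeds; "tau": joint torques, N m; "ee_pos": TCP position; "eef_rot": TCP orientation; "force": force on the tool from outside, world axes, zero at the start; "moment": the same for the moment, N m; "grip_width": finger opening in m; "grip_force": force on a finger pad.
Only numpy, scipy, OpenCV 4.12 (cv2) and the standard library are available. Lean on these libraries where they do the work, as an engineer would, in place of code of your own. Each camera call takes 0.05 s, during which the arm holds its last target. There are 200 camera calls.

## Working session

There is one attempt and no reset: what is moved stays moved. The work goes in short steps, Python scripts to look and compute and a tool call to move; the robot and the scene stay as the last step left them, time stands still between calls to the robot, and variables do not carry over. Pictures are saved under pics/ and viewed, at most 14 in all, crops included, and the job is handed in when it is done.

```bash
mkdir -p pics
```

Run:
```python
from station import ctrl, eyes
import cv2, numpy as np
np.set_printoptions(precision=4,suppress=True)
for n in ("scene","top"):
    c=eyes.camera(n); cv2.imwrite(f"pics/{n}0.png",c["pixels"]); np.savez(f"{n}0.npz",**c)
    print(n,c["fx"],c["fy"],c["cx"],c["cy"],[k for k in c]);print(np.array(c["extrinsics"]))
print(ctrl.get_obs(),ctrl.tip_extent)
```

```text
scene 556.3688097619275 556.3688097619275 325.75702139236665 244.922627961849 ['pixels', 'fx', 'fy', 'cx', 'cy', 'extrinsics']
[[ 0.8495  0.2779 -0.4484 -0.2196]
 [-0.5276  0.4404 -0.7265 -1.3089]
 [-0.0044  0.8537  0.5207  0.9305]
 [ 0.      0.      0.      1.    ]]
top 559.5119848371173 559.5119848371173 318.7509065831363 231.94289262911582 ['pixels', 'fx', 'fy', 'cx', 'cy', 'extrinsics']
[[ 0.0046  0.9866 -0.1634  0.324 ]
 [-1.      0.0032 -0.0089 -0.0826]
 [-0.0082  0.1634  0.9865  1.3583]
 [ 0.      0.      0.      1.    ]]
{'time_s': 0.1, 'qpos': array([ 1.0654,  0.3004,  1.5215,  0.    ,  1.3207, -0.0666]), 'joint_vel': array([ 0.0003, -0.0022, -0.0011,  0.0007, -0.0003,  0.0019]), 'tau': array([  0.0016, -53.2637, -35.3284,   0.071 ,   0.0235,  -0.0001]), 'ee_pos': array([0.2336, 0.4977, 0.227 ]), 'eef_rot': array([-3.1406, -0.0001,  2.7028]), 'force': array([-0.2494,  0.2131, -0.5935]), 'moment': array([-0.0362,  0.0367,  0.0102]), 'grip_force': 0.0, 'grip_width': 0.09390060210698159} 0.022
```

View pics/top0.png

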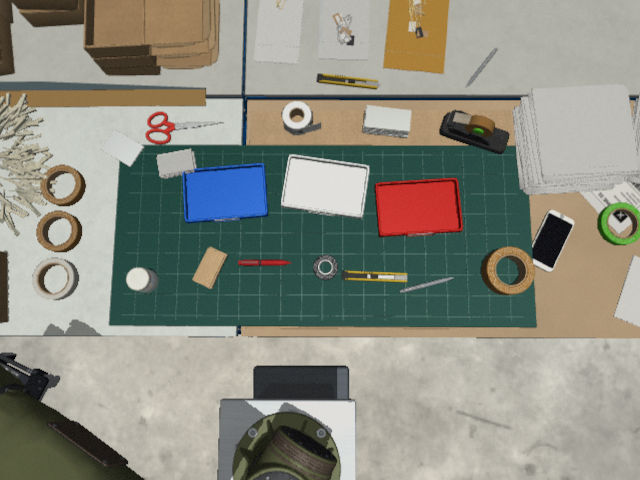

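View pics/scene0.png

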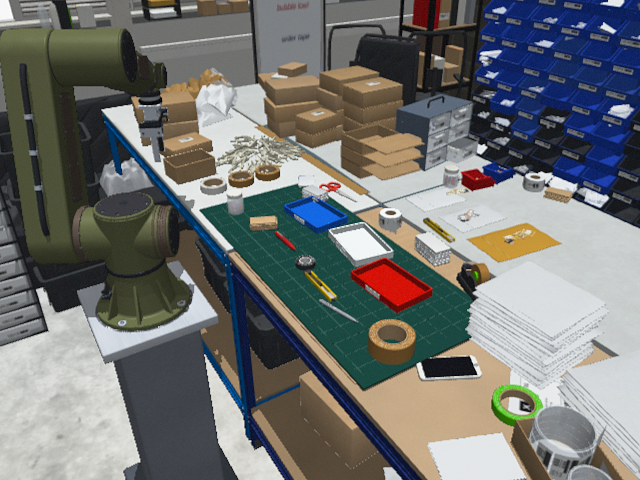

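The top view shows the cutter at about (375,276), pen (427,285), marker (265,263), small tape (325,267) and tags (210,267). The trays are blue (225,192), white (325,185) and red (418,207), with the jar at (141,280) and the big tape at (509,270). The scene view shows the same layout. Next I'll segment both views.

Create h.py:
```python
import numpy as np, cv2
np.set_printoptions(precision=4,suppress=True)
def ray(c,uv):
    uv=np.atleast_2d(np.asarray(uv,float)); E=np.array(c["extrinsics"])
    d=np.c_[(uv[:,0]-c["cx"])/c["fx"],-(uv[:,1]-c["cy"])/c["fy"],-np.ones(len(uv))]
    return E[:3,3],d@E[:3,:3].T
def onz(c,uv,z):
    o,d=ray(c,uv); return o+d*((z-o[2])/d[:,2])[:,None]
def tri(c1,p1,c2,p2):
    o1,d1=ray(c1,p1);o2,d2=ray(c2,p2);d1=d1[0];d2=d2[0]
    s=np.linalg.lstsq(np.c_[d1,-d2],o2-o1,rcond=None)[0]
    a=o1+s[0]*d1;b=o2+s[1]*d2
    return (a+b)/2,np.linalg.norm(a-b)
def proj(c,P):
    E=np.array(c["extrinsics"]);q=(np.atleast_2d(P)-E[:3,3])@E[:3,:3]
    return np.c_[c["cx"]-c["fx"]*q[:,0]/q[:,2],c["cy"]+c["fy"]*q[:,1]/q[:,2]]
```

Run:
```python
from h import *
t=np.load("top0.npz");s=np.load("scene0.npz")
a=cv2.resize(t["pixels"][135:325,120:540],None,fx=1.9,fy=1.9,interpolation=cv2.INTER_CUBIC)
b=cv2.resize(s["pixels"][170:370,205:465],None,fx=3,fy=3,interpolation=cv2.INTER_CUBIC)
cv2.imwrite("pics/tc.png",a);cv2.imwrite("pics/sc.png",b)
# coarse boxes of trays etc. by mat-difference in top view
im=t["pixels"];hsv=cv2.cvtColor(im,cv2.COLOR_BGR2HSV).astype(int)
H,S,V=hsv[...,0],hsv[...,1],hsv[...,2]
for n,(u,v) in dict(cutter=(375,276),pen=(427,285),marker=(265,263),tape=(325,267),tags=(210,267),red=(418,207),white=(325,185),blue=(225,192),mat=(300,310)).items():
    print(n,hsv[v,u])
```

```text
cutter [150   9  54]
pen [108   9 144]
marker [  0 190 161]
tape [ 83 108  78]
tags [ 17  94 196]
red [  1 196 203]
white [ 20   3 223]
blue [109 192 207]
mat [ 83 102  90]
```

View pics/tc.png

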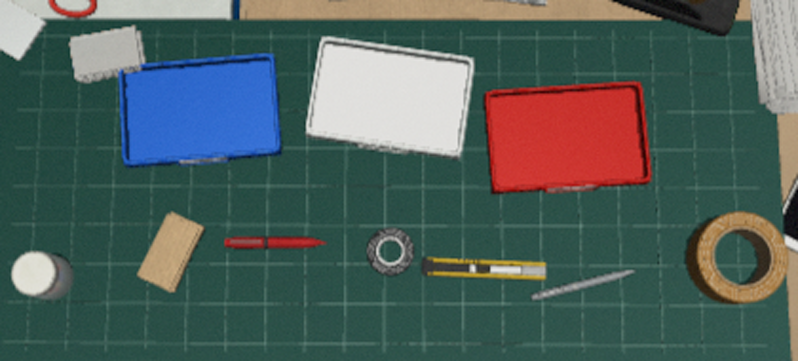

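View pics/sc.png

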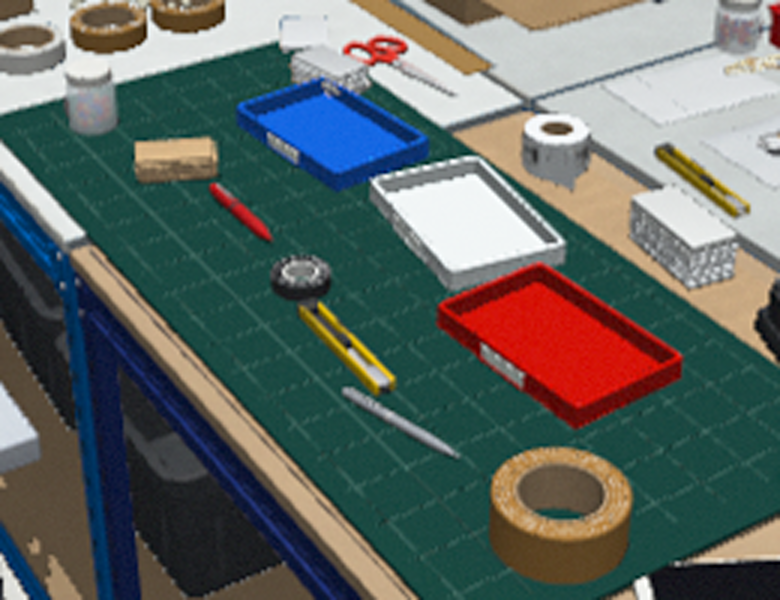

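The crops show the objects clearly separated. In the top crop there is about 4 px between the cutter's left end and the small tape. I'll fit box and cylinder silhouettes in both views at once.

Create fit.py:
```python
from h import *
from scipy.optimize import minimize
U=6
def mask(c,poly,minarea=25):
    im=c["pixels"];h=cv2.cvtColor(cv2.GaussianBlur(im,(3,3),0)if 0 else im,cv2.COLOR_BGR2HSV).astype(int)
    mat=(abs(h[...,0]-83)<9)&(h[...,1]>55)&(h[...,2]>45)
    roi=np.zeros(im.shape[:2],np.uint8);cv2.fillPoly(roi,[np.array(poly,np.int32)],1)
    m=((~mat)&(roi>0)).astype(np.uint8)
    n,l,st,_=cv2.connectedComponentsWithStats(m,connectivity=8)
    return (l==1+np.argmax(st[1:,4])).astype(np.uint8)
def model(dim,p):
    x,y,z,a=p
    if len(dim)==2:
        t=np.linspace(0,2*np.pi,40,endpoint=False);b=np.c_[np.cos(t),np.sin(t)]*dim[0]/2;H=dim[1]
    else:
        b=np.array([[1,1],[1,-1],[-1,-1],[-1,1]])*np.array(dim[:2])/2;H=dim[2]
    R=np.array([[np.cos(a),-np.sin(a)],[np.sin(a),np.cos(a)]]);b=b@R.T+[x,y]
    return np.r_[np.c_[b,np.full(len(b),z)],np.c_[b,np.full(len(b),z+H)]]
def up(m): # convex-hulled, upsampled mask
    pts=np.argwhere(m)[:,::-1]
    e=np.concatenate([pts+d for d in([0,0],[1,0],[0,1],[1,1])]) # pixel squares
    h=cv2.convexHull((e*U).astype(np.int32));o=np.zeros((480*U,640*U),np.uint8);cv2.fillConvexPoly(o,h,1)
    q=h[:,0];return o,(q.min(0)-10*U,q.max(0)+10*U)
def fit(cs,polys,dim,p0):
    ms=[up(mask(c,q)) for c,q in zip(cs,polys)]
    def cost(p):
        J=0
        for c,(m,(lo,hi)) in zip(cs,ms):
            lo=np.maximum(lo,0);w=m[lo[1]:hi[1],lo[0]:hi[0]]
            uv=(proj(c,model(dim,p))+.5)*U-lo
            h=cv2.convexHull(np.round(uv*16).astype(np.int32));r=np.zeros_like(w)
            cv2.fillConvexPoly(r,h,1,shift=4)
            J+=1-(r&w).sum()/max((r|w).sum(),1)
        return J/len(cs)
    s=np.array([[0]*4,[.01,0,0,0],[0,.01,0,0],[0,0,.006,0],[0,0,0,.1]])
    best=p0
    for k in range(3):
        r=minimize(cost,best,method="Nelder-Mead",options=dict(initial_simplex=best+s/(1+k),xatol=1e-4,fatol=1e-4,maxiter=250));best=r.x
    return best,r.fun
```

Create run1.py:
```python
from fit import *
t=np.load("top0.npz");s=np.load("scene0.npz")
t={k:t[k] for k in t};s={k:s[k] for k in s}
O=dict( # dim, top uv centre, yaw guess, pad
cutter=((.022,.156,.015),(375,276),0.05),
marker=((.015,.130,.017),(265,263),0.02),
pen=((.010,.138,.012),(427,285),0.2),
tape=((.060,.018),(325,267),0),
tags=((.092,.051,.028),(210,267),-.4),
red=((.13,.2,.024),(418,207),0.05),
white=((.13,.2,.024),(325,185),-.13),
blue=((.13,.2,.024),(225,192),0.05),
jar=((.057,.075),(141,280),0),big=((.112,.048),(509,270),0))
for n,(d,uv,a) in O.items():
    p=onz(t,uv,.008+d[-1])[0]; p0=np.array([p[0],p[1],.008,a])
    polys=[]
    for c in(t,s):
        dd=tuple(x+.012 for x in d[:-1])+(d[-1]+.01,)
        q=proj(c,model(dd,p0+[0,0,-.004,0]))
        polys.append(cv2.convexHull(q.astype(np.float32)))
    r,J=fit([t,s],polys,d,p0); rt,Jt=fit([t],polys[:1],d,p0)
    print(n,"p0",p0[:2],"both",r,round(J,3),"|top only",rt,round(Jt,3))
```

```bash
python3 run1.py
```

```text
cutter p0 [ 0.439  -0.2053] both [ 0.4387 -0.2043  0.0114 -0.0368] 0.185 |top only [ 0.4392 -0.2038  0.0141 -0.0461] 0.147
marker p0 [0.469  0.0578] both [0.4723 0.0602 0.0072 0.0021] 0.11 |top only [0.472  0.06   0.0105 0.0025] 0.065
pen p0 [ 0.4183 -0.3292] both [ 0.4201 -0.3267  0.0081  0.2417] 0.192 |top only [ 0.4204 -0.3271  0.0117  0.2504] 0.224
tape p0 [ 0.4598 -0.086 ] both [ 0.4607 -0.0861  0.0086  0.0289] 0.079 |top only [ 0.4598 -0.0862  0.0205 -0.0303] 0.026
tags p0 [0.4578 0.1871] both [ 0.4601  0.1899  0.0098 -0.4171] 0.049 |top only [ 0.4586  0.1904  0.0109 -0.4119] 0.045
red p0 [ 0.6056 -0.3103] both [ 0.6054 -0.3117  0.0189  0.0517] 0.111 |top only [ 0.5985 -0.3046  0.0518  0.0686] 0.026
white p0 [ 0.6596 -0.0854] both [ 0.6548 -0.086   0.0235 -0.1367] 0.13 |top only [ 0.6491 -0.0856  0.052  -0.1415] 0.024
blue p0 [0.6415 0.158 ] both [0.6397 0.157  0.0158 0.0949] 0.147 |top only [0.628  0.15   0.075  0.0723] 0.056
jar p0 [0.4226 0.3343] both [0.4262 0.3407 0.014  0.0585] 0.146 |top only [ 0.4263  0.3414  0.0131 -0.1304] 0.06
big p0 [ 0.4514 -0.514 ] both [ 0.4513 -0.5201  0.0122  0.0066] 0.059 |top only [ 0.4474 -0.5005  0.065  -0.1043] 0.022
```

Create run2.py:
```python
import fit
from fit import *
t=np.load("top0.npz");s=np.load("scene0.npz")
t={k:t[k] for k in t};s={k:s[k] for k in s}
def cm(n):
    def f(c,poly):
        h=cv2.cvtColor(c["pixels"],cv2.COLOR_BGR2HSV).astype(int)
        if n=="red": k=((h[...,0]<6)|(h[...,0]>174))&(h[...,1]>120)
        elif n=="blue": k=(abs(h[...,0]-110)<10)&(h[...,1]>110)
        else: k=~((abs(h[...,0]-83)<14)&(h[...,1]>40))&~((abs(h[...,0]-110)<10)&(h[...,1]>110))
        roi=np.zeros((480,640),np.uint8);cv2.fillPoly(roi,[np.array(poly,np.int32)],1)
        m=(k&(roi>0)).astype(np.uint8)
        n_,l,st,_=cv2.connectedComponentsWithStats(m,connectivity=4)
        return (l==1+np.argmax(st[1:,4])).astype(np.uint8)
    return f
for n,p0 in dict(red=(.605,-.311,.008,.055),blue=(.639,.157,.008,.06),white=(.6546,-.086,.008,-.135)).items():
    fit.mask=cm(n);p0=np.array(p0);d=(.13,.2,.024)
    polys=[cv2.convexHull(proj(c,model((.155,.225,.034),p0+[0,0,-.004,0])).astype(np.float32)) for c in(t,s)]
    for c,q in zip((t,s),polys): print(fit.mask(c,q).sum(),end=" ")
    r,J=fit.fit([t,s],polys,d,p0);rt,Jt=fit.fit([t],polys[:1],d,p0)
    print(n,r,round(J,3),"|",rt,round(Jt,3))
```

```bash
python3 run2.py
```

Run:
```python
from h import *
t=np.load("top0.npz");s=np.load("scene0.npz")
c=lambda x,y:((120+(x+.5)/1.9-.5),(135+(y+.5)/1.9-.5)); d=lambda x,y:(205+(x+.5)/3-.5,170+(y+.5)/3-.5)
# tray rim corners: near-left, far-left?, matched by hand
for n,a,b in [("red nearL",(493,191),(439,309)),("red farR",(641,84),(680,353)),("red farL",(486,93),(541,267)),("red nearR",(650,182),(577,404)),
 ("white farL",(321,38),(476,158)),("white farR",(473,58),(565,237)),("white nearR",(460,157),(450,265)),("white nearL",(307,134),(371,179)),
 ("blue farL",(120,66),(318,82)),("blue nearL",(125,165),(238,100)),("blue nearR",(281,152),(342,170)),("blue farR",(273,55),(428,137))]:
    print(n,*tri(t,c(*a),s,d(*b)))
```

```text
4540 2446 red nearL [ 0.538  -0.217   0.0266] 0.0025836716634310814
red farR [ 0.675  -0.4064  0.0375] 0.002052030740891922
red farL [ 0.6658 -0.2097  0.0267] 0.0026254305707031174
red nearR [ 0.5494 -0.4142  0.0354] 0.003961120525710076
white farL [0.7374 0.0039 0.0296] 0.00158550622685568
white farR [ 0.7086 -0.1923  0.0387] 0.0022496602451491893
white nearR [ 0.5793 -0.1746  0.0397] 0.0027339275905080007
white nearL [0.6094 0.0196 0.0343] 0.0022134236632355576
blue farL [0.6953 0.2669 0.0252] 0.009675763518260048
blue nearL [0.5679 0.2475 0.0428] 0.004316891723814936
blue nearR [0.5882 0.0508 0.0365] 0.008163787936167441
blue farR [0.7133 0.0649 0.0351] 0.0027048148347656297Traceback (most recent call last):
  File "run2.py", line 20, in <module>
    r,J=fit.fit([t,s],polys,d,p0);rt,Jt=fit.fit([t],polys[:1],d,p0)
        ^^^^^^^
AttributeError: 'function' object has no attribute 'fit'
```

```bash
sed -i 's/^import fit$//; s/^from fit import \*/from fit import *\nimport fit/' run2.py; python3 run2.py
```

```text
4540 2446 red [ 0.6078 -0.3122  0.0109  0.0671] 0.047 | [ 0.6044 -0.309   0.028   0.0664] 0.015
4507 1383 blue [0.6409 0.1587 0.0093 0.0969] 0.072 | [0.6343 0.1546 0.0392 0.0929] 0.03
4567 1986 white [ 0.6575 -0.0863  0.0152 -0.1472] 0.133 | [ 0.6502 -0.0855  0.0487 -0.1454] 0.02
```

Trays on the mat plane (x, y, yaw) are red (0.6085,-0.3124,0.067), blue (0.6413,0.1597,0.095) and white (0.6595,-0.086,-0.146). The rims triangulate to about 0.033 m and the object undersides to about 0.008–0.011 m, so the text's heights check out. Moving to the cutter.

Create go.py:
```python
import sys
from h import *
from scipy.spatial.transform import Rotation as R
from station import ctrl
x,y,z,a=map(float,sys.argv[1:5])   # a: direction of closing line (object's x)
o=ctrl.get_obs();C=R.from_euler("xyz",o["eef_rot"])
T=min((R.from_euler("xyz",[np.pi,0,a+k]) for k in(np.pi/2,-np.pi/2)),key=lambda t:(C.inv()*t).magnitude()) if len(sys.argv)<6 else R.from_euler("xyz",[np.pi,0,a+float(sys.argv[5])])
print("rot",(C.inv()*T).as_rotvec(),"shift after",T.inv().apply(np.array([x,y,z])-o["ee_pos"]),"t",o["time_s"],"q",o["qpos"])
```

```bash
python3 go.py .4392 -.2042 .13 -.04
```

```text
rot [-0.0009  0.0005  1.172 ] shift after [-0.6931  0.2335  0.097 ] t 0.1 q [ 1.0654  0.3004  1.5215  0.      1.3207 -0.0666]
```

Request:
run_rows --pt "0 0 0 0 0 0" --finger_gap 0.05 --grip_force 25

```text
time_s: 0.2
ee_pos: [0.2336, 0.4978, 0.2271]
eef_rot: [-3.141, -0.0, 2.703]
force: [-0.3, 0.2, -0.5]
grip_width: 0.0892
grip_force: 0.0
```

Request:
run_rows --pt "0 0 0 0 0 0.146" --pt "0 0 0 0 0 0.146" --pt "0 0 0 0 0 0.146" --pt "0 0 0 0 0 0.146" --pt "0 0 0 0 0 0.147" --pt "0 0 0 0 0 0.147" --pt "0 0 0 0 0 0.147" --pt "0 0 0 0 0 0.147"

```text
time_s: 1.0
ee_pos: [0.2336, 0.4978, 0.2273]
eef_rot: [-3.141, 0.0, 1.525]
force: [-0.4, -0.7, 0.5]
grip_width: 0.05
grip_force: 0.0
```

Request:
run_rows --pt "-0.043 0.0146 0 0 0 0" --pt "-0.043 0.0146 0 0 0 0" --pt "-0.043 0.0146 0 0 0 0" --pt "-0.043 0.0146 0 0 0 0" --pt "-0.043 0.0146 0 0 0 0" --pt "-0.043 0.0146 0 0 0 0" --pt "-0.043 0.0146 0 0 0 0" --pt "-0.043 0.0146 0 0 0 0"

```text
time_s: 1.8
ee_pos: [0.3366, 0.1478, 0.2276]
eef_rot: [3.141, -0.0, 1.531]
force: [0.8, 0.2, 0.2]
grip_width: 0.0503
grip_force: 0.0
```

Request:
run_rows --pt "-0.043 0.0146 0.012 0 0 0" --pt "-0.043 0.0146 0.012 0 0 0" --pt "-0.043 0.0146 0.012 0 0 0" --pt "-0.043 0.0146 0.012 0 0 0" --pt "-0.043 0.0146 0.012 0 0 0" --pt "-0.043 0.0146 0.012 0 0 0" --pt "-0.043 0.0146 0.012 0 0 0" --pt "-0.043 0.0146 0.012 0 0 0"

```text
time_s: 2.6
ee_pos: [0.4397, -0.2009, 0.1309]
eef_rot: [3.141, -0.0, 1.53]
force: [1.1, 2.1, 0.9]
grip_width: 0.0501
grip_force: 0.0
```

```bash
python3 go.py .4392 -.2042 .13 -.04
```

```text
rot [ 0.0001 -0.     -0.0003] shift after [-0.0033 -0.0003  0.0009] t 2.6 q [-0.5045  0.2613  1.8123  0.0001  1.0679 -0.4642]
```

Run:
```python
from station import ctrl, eyes
import cv2, numpy as np
c=eyes.camera("wrist"); cv2.imwrite("pics/w0.png",c["pixels"]); np.savez("w0.npz",**c)
from h import *
E=np.array(c["extrinsics"])
def fp(P):
    q=E[:3,:3].T@(np.array(P)-E[:3,3]);v=np.array([q[0],-q[1],-q[2]]);r=np.hypot(v[0],v[1]);th=np.arctan2(r,v[2])
    return np.array([c["cx"],c["cy"]])+c["fx"]*th*v[:2]/r
for n,P in dict(c0=(.4392,-.2042,.023),cA=(.4392+.0031,-.1263,.023),cB=(.4361,-.282,.023),tape=(.4613,-.0862,.026),pen=(.4205,-.327,.02),redNR=(.550,-.415,.032)).items(): print(n,fp(P))
print(ctrl.get_obs()["ee_pos"])
```

```text
c0 [325.5338 250.8969]
cA [325.4281 144.4977]
cB [325.5762 342.2072]
tape [350.4078  87.2482]
pen [309.8894 384.1752]
redNR [444.1278 448.9106]
[ 0.4403 -0.2053  0.1289]
```

View pics/w0.png

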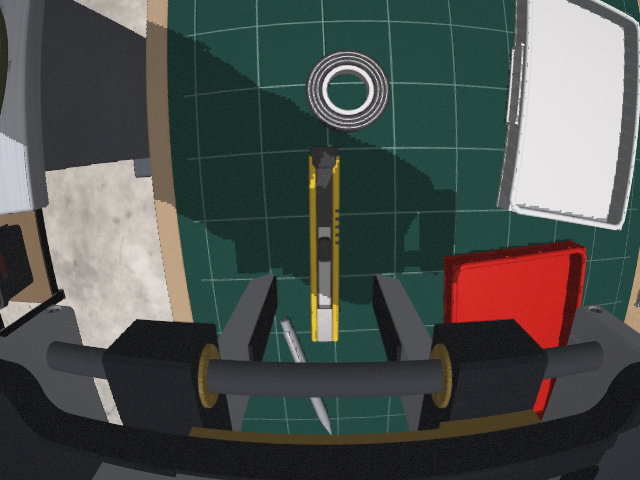

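The wrist view shows the cutter from (325,147) to (325,341), against a prediction of 144–342. It is centred between the fingers and nothing is under the tips. Descending to grasp.

Request:
run_rows --pt "0 0 0.03 0 0 0" --pt "0 0 0.03 0 0 0" --pt "0 0 0.025 0 0 0" --pt "0 0 0.012 0 0 0" --pt "0 0 0 0 0 0"

```text
time_s: 3.15
ee_pos: [0.439, -0.1986, 0.0334]
eef_rot: [-3.139, -0.001, 1.531]
force: [-1.1, 0.8, 0.4]
grip_width: 0.0501
grip_force: 0.0
```

Request:
run_rows --pt "0 0 0 0 0 0" --pt "0 0 0 0 0 0" --pt "0 0 0 0 0 0" --pt "0 0 0 0 0 0" --pt "0 0 0 0 0 0" --finger_gap 0.0 --grip_force 25

```text
time_s: 3.65
ee_pos: [0.4399, -0.199, 0.0351]
eef_rot: [3.141, 0.0, 1.531]
force: [-2.0, 0.9, 6.4]
grip_width: 0.0218
grip_force: 25.0
```

Gripped at 21.8 mm. Lift and look at the path to the red tray.

Request:
run_rows --pt "0 0 -0.02 0 0 0" --pt "0 0 -0.04 0 0 0" --pt "0 0 -0.04 0 0 0" --pt "0 0 0 0 0 0"

```text
time_s: 4.05
ee_pos: [0.4414, -0.1998, 0.1392]
eef_rot: [3.135, 0.003, 1.531]
force: [-0.7, 0.5, -2.6]
grip_width: 0.0218
grip_force: 25.0
```

```bash
python3 go.py .6085 -.3074 .045 .067
```

```text
rot [ 0.0069  0.0039 -0.1069] shift after [-0.1185  0.1595  0.0942] t 4.05 q [-0.5008  0.2482  1.807   0.      1.0785 -0.4608]
```

Request:
run_rows --pt "0 0 0 0 0 -0.106" --pt "-0.02 0.027 0 0 0 0" --pt "-0.02 0.027 0 0 0 0" --pt "-0.02 0.027 0 0 0 0" --pt "-0.02 0.027 0 0 0 0" --pt "-0.02 0.027 0 0 0 0" --pt "-0.018 0.025 0 0 0 0" --pt "0 0 0 0 0 0" --pt "0 0 0 0 0 0"

```text
time_s: 4.95
ee_pos: [0.6066, -0.3058, 0.1329]
eef_rot: [-3.14, -0.001, 1.637]
force: [0.3, 0.6, -0.9]
grip_width: 0.0216
grip_force: 25.0
```

```bash
python3 go.py .6085 -.3074 .045 .067
```

```text
rot [-0.0017 -0.0011 -0.001 ] shift after [-0.0017  0.0018  0.0879] t 4.95 q [-0.5209  0.6708  1.2015  0.      1.2713 -0.5869]
```

Request:
run_rows --pt "-0.002 0.002 0.03 0 0 0" --pt "0 0 0.03 0 0 0" --pt "0 0 0.02 0 0 0" --pt "0 0 0.01 0 0 0" --pt "0 0 0 0 0 0" --pt "0 0 0 0 0 0"

```text
time_s: 5.55
ee_pos: [0.6094, -0.308, 0.0457]
eef_rot: [3.14, 0.001, 1.637]
force: [0.5, -1.4, 0.4]
grip_width: 0.0217
grip_force: 25.0
```

Request:
run_rows --pt "0 0 0.004 0 0 0" --pt "0 0 0.003 0 0 0" --pt "0 0 0 0 0 0" --pt "0 0 0 0 0 0" --pt "0 0 0 0 0 0"

```text
time_s: 6.05
ee_pos: [0.6094, -0.3081, 0.038]
eef_rot: [3.141, 0.001, 1.637]
force: [-0.2, 0.5, 4.5]
grip_width: 0.0216
grip_force: 25.0
```

Request:
run_rows --pt "0 0 0 0 0 0" --pt "0 0 0 0 0 0" --pt "0 0 0 0 0 0" --finger_gap 0.045

```text
time_s: 6.35
ee_pos: [0.6089, -0.3079, 0.0371]
eef_rot: [-3.141, -0.0, 1.637]
force: [1.1, 0.1, -1.0]
grip_width: 0.0419
grip_force: 0.0
```

Request:
run_rows --pt "0 0 -0.03 0 0 0" --pt "0 0 -0.04 0 0 0" --pt "0 0 -0.04 0 0 0" --pt "0 0 0 0 0 0"

```text
time_s: 6.75
ee_pos: [0.6109, -0.309, 0.1538]
eef_rot: [3.134, 0.005, 1.637]
force: [0.0, 0.2, -0.5]
grip_width: 0.045
grip_force: 0.0
```

```bash
python3 go.py .4205 -.327 .10 .245
```

```text
rot [ 0.007   0.0057 -0.179 ] shift after [ 0.0287 -0.1891  0.0538] t 6.75 q [-0.5217  0.6578  1.1727 -0.      1.302  -0.5877]
```

Request:
run_rows --pt "0 0 0 0 0 -0.09" --pt "0 0 0 0 0 -0.089" --pt "0.006 -0.038 0 0 0 0" --pt "0.006 -0.038 0 0 0 0" --pt "0.006 -0.038 0.01 0 0 0" --pt "0.006 -0.038 0.02 0 0 0" --pt "0.005 -0.037 0.02 0 0 0" --pt "0 0 0 0 0 0" --pt "0 0 0 0 0 0" --finger_gap 0.04

```text
time_s: 7.65
ee_pos: [0.4185, -0.3259, 0.0973]
eef_rot: [-3.141, -0.0, 1.815]
force: [1.5, -0.1, 0.7]
grip_width: 0.0402
grip_force: 0.0
```

```bash
python3 go.py .4205 -.327 .0325 .245
```

Run:
```python
from station import ctrl, eyes
import cv2, numpy as np
c=eyes.camera("wrist"); cv2.imwrite("pics/w1.png",c["pixels"])
```

```text
rot [-0.0002 -0.0003 -0.0011] shift after [-0.0016  0.0017  0.0648] t 7.65 q [-0.7307  0.4036  1.7078  0.0001  1.0305 -0.9746]
```

View pics/w1.png

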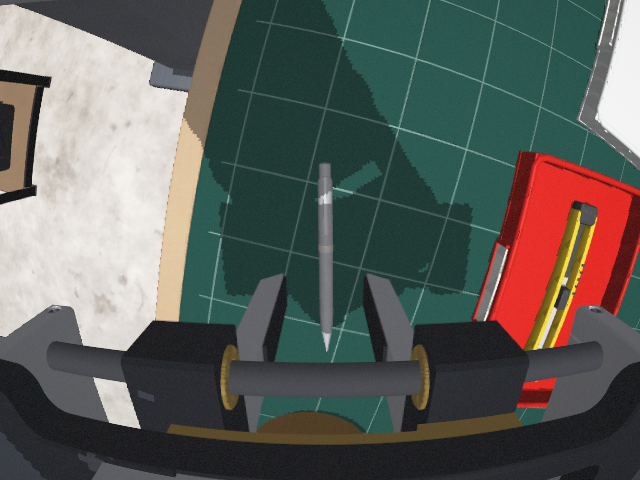

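The wrist view shows the cutter flat in the red tray at (570,270). The pen runs from (325,163) to (327,350), centred between the fingers. Grasp it.

Request:
run_rows --pt "0 0 0.025 0 0 0" --pt "0 0 0.025 0 0 0" --pt "0 0 0.01 0 0 0" --pt "0 0 0.004 0 0 0" --pt "0 0 0 0 0 0"

```text
time_s: 8.2
ee_pos: [0.4193, -0.3258, 0.0338]
eef_rot: [3.141, 0.0, 1.816]
force: [0.4, -0.5, -0.3]
grip_width: 0.0399
grip_force: 0.0
```

Request:
run_rows --pt "0 0 0 0 0 0" --pt "0 0 0 0 0 0" --pt "0 0 0 0 0 0" --pt "0 0 0 0 0 0" --finger_gap 0.0 --grip_force 15

```text
time_s: 8.6
ee_pos: [0.4189, -0.3258, 0.0338]
eef_rot: [3.141, 0.001, 1.816]
force: [0.1, 0.0, -0.2]
grip_width: 0.0114
grip_force: 0.0
```

Request:
run_rows --pt "0 0 0 0 0 0" --pt "0 0 0 0 0 0" --pt "0 0 0 0 0 0" --finger_gap 0.0 --grip_force 15

```text
time_s: 8.9
ee_pos: [0.4188, -0.3258, 0.0338]
eef_rot: [3.141, 0.0, 1.816]
force: [-1.4, 1.3, 6.2]
grip_width: 0.0093
grip_force: 15.0
```

Request:
run_rows --pt "0 0 -0.02 0 0 0" --pt "0 0 -0.04 0 0 0" --pt "0 0 -0.05 0 0 0" --pt "0 0 0 0 0 0"

```text
time_s: 9.3
ee_pos: [0.4205, -0.3273, 0.1493]
eef_rot: [3.136, 0.008, 1.816]
force: [0.4, 0.0, -0.7]
grip_width: 0.0094
grip_force: 15.0
```

```bash
python3 go.py .6712 .1626 .15 .095
```

```text
rot [0.0058 0.0073 0.15  ] shift after [ 0.4639  0.296  -0.0007] t 9.3 q [-0.73    0.3354  1.6656 -0.      1.1312 -0.9751]
```

Request:
run_rows --pt "0 0 0 0 0 0.075" --pt "0 0 0 0 0 0.075" --pt "0.038 0.0245 0 0 0 0" --pt "0.038 0.0245 0 0 0 0" --pt "0.038 0.0245 0 0 0 0" --pt "0.038 0.0245 0 0 0 0" --pt "0.038 0.0245 0 0 0 0" --pt "0.038 0.0245 0 0 0 0"

```text
time_s: 10.1
ee_pos: [0.5438, -0.0829, 0.1427]
eef_rot: [-3.141, -0.0, 1.666]
force: [0.1, -0.5, -0.2]
grip_width: 0.0094
grip_force: 15.0
```

Request:
run_rows --pt "0.038 0.0245 0 0 0 0" --pt "0.038 0.0245 0 0 0 0" --pt "0.038 0.0245 0 0 0 0" --pt "0.038 0.0245 0 0 0 0" --pt "0.038 0.0245 0 0 0 0" --pt "0.038 0.0245 0 0 0 0" --pt "0 0 0 0 0 0" --pt "0 0 0 0 0 0"

```text
time_s: 10.9
ee_pos: [0.6678, 0.1567, 0.1418]
eef_rot: [-3.14, 0.0, 1.667]
force: [-0.3, -0.2, -1.0]
grip_width: 0.0092
grip_force: 15.0
```

```bash
python3 go.py .6712 .1626 .05 .095
```

```text
rot [-0.0018  0.0003  0.0014] shift after [0.0055 0.004  0.0918] t 10.9 q [ 0.1772  0.6776  1.169  -0.0001  1.2969  0.0809]
```

Request:
run_rows --pt "0.005 0.004 0.03 0 0 0" --pt "0 0 0.03 0 0 0" --pt "0 0 0.025 0 0 0" --pt "0 0 0.012 0 0 0" --pt "0 0 0 0 0 0" --pt "0 0 0 0 0 0"

```text
time_s: 11.5
ee_pos: [0.6722, 0.161, 0.0477]
eef_rot: [3.14, -0.0, 1.665]
force: [1.1, 0.3, 0.3]
grip_width: 0.0092
grip_force: 15.0
```

Request:
run_rows --pt "0 0 0.004 0 0 0" --pt "0 0 0.002 0 0 0" --pt "0 0 0 0 0 0" --pt "0 0 0 0 0 0"

```text
time_s: 11.9
ee_pos: [0.6717, 0.1616, 0.0407]
eef_rot: [3.141, -0.0, 1.666]
force: [-0.5, 0.2, 0.3]
grip_width: 0.0087
grip_force: 15.0
```

Request:
run_rows --pt "0 0 0.003 0 0 0" --pt "0 0 0.0015 0 0 0" --pt "0 0 0 0 0 0" --pt "0 0 0 0 0 0"

```text
time_s: 12.3
ee_pos: [0.6718, 0.1616, 0.0368]
eef_rot: [3.141, -0.0, 1.666]
force: [-3.7, -0.5, 8.2]
grip_width: 0.0094
grip_force: 15.0
```

Contact. Release, rise and go to the marker.

Request:
run_rows --pt "0 0 0 0 0 0" --pt "0 0 0 0 0 0" --pt "0 0 0 0 0 0" --finger_gap 0.03

```text
time_s: 12.6
ee_pos: [0.6716, 0.1615, 0.0357]
eef_rot: [-3.141, 0.0, 1.666]
force: [0.7, 0.3, 0.0]
grip_width: 0.0287
grip_force: 0.0
```

Request:
run_rows --pt "0 0 -0.03 0 0 0" --pt "0 0 -0.04 0 0 0" --pt "0 0 -0.04 0 0 0" --pt "0 0 0 0 0 0"

```text
time_s: 13.0
ee_pos: [0.6737, 0.1619, 0.1524]
eef_rot: [3.132, -0.001, 1.666]
force: [-0.4, 0.1, 0.1]
grip_width: 0.03
grip_force: 0.0
```

```bash
python3 go.py .4724 .0603 .1 0.0
```

```text
rot [ 0.0092 -0.0013  0.0951] shift after [-0.1016 -0.2013  0.0524] t 13.0 q [0.183  0.6783 1.1427 0.     1.3112 0.088 ]
```

Request:
run_rows --pt "0 0 0 0 0 0.095" --pt "-0.017 -0.034 0 0 0 0" --pt "-0.017 -0.034 0 0 0 0" --pt "-0.017 -0.034 0.01 0 0 0" --pt "-0.017 -0.033 0.01 0 0 0" --pt "-0.017 -0.033 0.015 0 0 0" --pt "-0.017 -0.033 0.015 0 0 0" --pt "0 0 0 0 0 0" --pt "0 0 0 0 0 0" --finger_gap 0.045

```text
time_s: 13.9
ee_pos: [0.4708, 0.0594, 0.096]
eef_rot: [3.141, -0.0, 1.57]
force: [-0.2, -0.2, 0.4]
grip_width: 0.0451
grip_force: 0.0
```

```bash
python3 go.py .4724 .0603 .0335 0.0
```

Run:
```python
from station import ctrl, eyes
import cv2, numpy as np
c=eyes.camera("wrist"); cv2.imwrite("pics/w2.png",c["pixels"])
```

```text
rot [ 0.0003 -0.0001 -0.0006] shift after [0.0009 0.0016 0.0625] t 13.9 q [0.0482 0.2954 1.8638 0.0001 0.9821 0.0489]
```

View pics/w2.png

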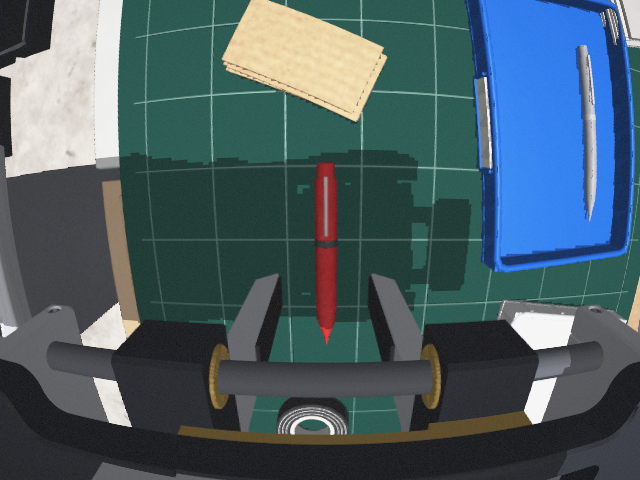

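The pen lies flat in the blue tray at (590,130). The marker, from (326,163) to (326,343), is centred between the fingers. Grasp it.

Request:
run_rows --pt "0 0.001 0.025 0 0 0" --pt "0 0 0.025 0 0 0" --pt "0 0 0.01 0 0 0" --pt "0 0 0.002 0 0 0" --pt "0 0 0 0 0 0"

```text
time_s: 14.45
ee_pos: [0.4723, 0.0597, 0.0344]
eef_rot: [3.141, -0.0, 1.571]
force: [0.2, -0.2, 0.4]
grip_width: 0.0449
grip_force: 0.0
```

Request:
run_rows --pt "0 0 0 0 0 0" --pt "0 0 0 0 0 0" --pt "0 0 0 0 0 0" --pt "0 0 0 0 0 0" --pt "0 0 0 0 0 0" --pt "0 0 0 0 0 0" --finger_gap 0.0 --grip_force 15

```text
time_s: 15.05
ee_pos: [0.4718, 0.0595, 0.0342]
eef_rot: [3.141, -0.0, 1.571]
force: [-1.2, -0.1, 4.5]
grip_width: 0.014
grip_force: 15.0
```

Request:
run_rows --pt "0 0 -0.02 0 0 0" --pt "0 0 -0.04 0 0 0" --pt "0 0 -0.05 0 0 0" --pt "0 0 0 0 0 0"

```text
time_s: 15.45
ee_pos: [0.474, 0.0597, 0.1495]
eef_rot: [3.132, -0.0, 1.571]
force: [0.2, -0.5, -1.8]
grip_width: 0.0141
grip_force: 15.0
```

```bash
python3 go.py .6114 .157 .15 .095
```

```text
rot [ 0.0092 -0.     -0.095 ] shift after [ 0.0839  0.146  -0.0005] t 15.45 q [0.0485 0.2195 1.816  0.     1.0969 0.0485]
```

Request:
run_rows --pt "0 0 0 0 0 -0.095" --pt "0.021 0.037 0 0 0 0" --pt "0.021 0.037 0 0 0 0" --pt "0.021 0.036 0 0 0 0" --pt "0.021 0.036 0 0 0 0" --pt "0 0 0 0 0 0" --pt "0 0 0 0 0 0"

```text
time_s: 16.15
ee_pos: [0.6086, 0.1571, 0.1423]
eef_rot: [-3.139, 0.0, 1.666]
force: [-0.5, 0.3, -0.3]
grip_width: 0.0141
grip_force: 15.0
```

```bash
python3 go.py .6114 .157 .04 .095
```

```text
rot [-0.0021  0.0003  0.0007] shift after [-0.0004  0.0028  0.1023] t 16.15 q [ 0.1944  0.5499  1.371  -0.0001  1.2229  0.0988]
```

Request:
run_rows --pt "0 0.002 0.03 0 0 0" --pt "0 0 0.03 0 0 0" --pt "0 0 0.025 0 0 0" --pt "0 0 0.012 0 0 0" --pt "0 0 0 0 0 0" --pt "0 0 0 0 0 0"

```text
time_s: 16.75
ee_pos: [0.6113, 0.157, 0.0482]
eef_rot: [3.14, -0.0, 1.666]
force: [1.0, 0.4, -0.1]
grip_width: 0.0146
grip_force: 15.0
```

Request:
run_rows --pt "0 0 0.004 0 0 0" --pt "0 0 0.002 0 0 0" --pt "0 0 0.001 0 0 0" --pt "0 0 0 0 0 0" --pt "0 0 0 0 0 0"

```text
time_s: 17.25
ee_pos: [0.6111, 0.1572, 0.0401]
eef_rot: [3.141, 0.0, 1.666]
force: [0.4, 0.3, -0.6]
grip_width: 0.0142
grip_force: 15.0
```

Request:
run_rows --pt "0 0 0.002 0 0 0" --pt "0 0 0.001 0 0 0" --pt "0 0 0 0 0 0" --pt "0 0 0 0 0 0"

```text
time_s: 17.65
ee_pos: [0.6111, 0.1572, 0.0373]
eef_rot: [3.141, 0.0, 1.666]
force: [-1.2, 0.1, 4.9]
grip_width: 0.0142
grip_force: 15.0
```

Request:
run_rows --pt "0 0 0 0 0 0" --pt "0 0 0 0 0 0" --pt "0 0 0 0 0 0" --finger_gap 0.032

```text
time_s: 17.95
ee_pos: [0.611, 0.1572, 0.0367]
eef_rot: [-3.141, -0.0, 1.666]
force: [1.2, 0.6, 0.8]
grip_width: 0.0316
grip_force: 0.0
```

Request:
run_rows --pt "0 0 -0.03 0 0 0" --pt "0 0 -0.04 0 0 0" --pt "0 0 -0.04 0 0 0" --pt "0 0 0 0 0 0"

```text
time_s: 18.35
ee_pos: [0.6131, 0.1576, 0.1528]
eef_rot: [3.133, -0.001, 1.666]
force: [0.5, -0.5, 0.1]
grip_width: 0.032
grip_force: 0.0
```

```bash
python3 go.py .4588 .19 .115 1.157 1.5708
```

```text
rot [ 0.0085  0.0039 -1.062 ] shift after [ 0.1543 -0.0324  0.0378] t 18.35 q [ 0.1938  0.5432  1.3555 -0.      1.234   0.0988]
```

Request:
run_rows --pt "0 0 0 0 0 -0.133" --pt "0 0 0 0 0 -0.133" --pt "0 0 0 0 0 -0.133" --pt "0 0 0 0 0 -0.133" --pt "0 0 0 0 0 -0.133" --pt "0 0 0 0 0 -0.133" --pt "0 0 0 0 0 -0.132" --pt "0 0 0 0 0 -0.132" --pt "0 0 0 0 0 0" --finger_gap 0.078

```text
time_s: 19.25
ee_pos: [0.6109, 0.1571, 0.1463]
eef_rot: [-3.141, -0.001, 2.73]
force: [0.4, 0.8, 0.2]
grip_width: 0.0783
grip_force: 0.0
```

Request:
run_rows --pt "0.038 -0.008 0 0 0 0" --pt "0.038 -0.008 0 0 0 0" --pt "0.038 -0.008 0.01 0 0 0" --pt "0.038 -0.008 0.02 0 0 0" --pt "0 0 0 0 0 0" --pt "0 0 0 0 0 0"

```text
time_s: 19.85
ee_pos: [0.4589, 0.1892, 0.117]
eef_rot: [3.142, 0.0, 2.725]
force: [-0.3, 1.0, -0.3]
grip_width: 0.0781
grip_force: 0.0
```

```bash
python3 go.py .4588 .19 .035 1.157
```

Run:
```python
from station import ctrl, eyes
import cv2, numpy as np
c=eyes.camera("wrist"); cv2.imwrite("pics/w3.png",c["pixels"])
```

```text
rot [ 0.0001  0.0001 -0.0024] shift after [0.0004 0.0007 0.082 ] t 19.85 q [ 0.3173  0.3074  1.7889 -0.      1.0451 -0.8372]
```

View pics/w3.png

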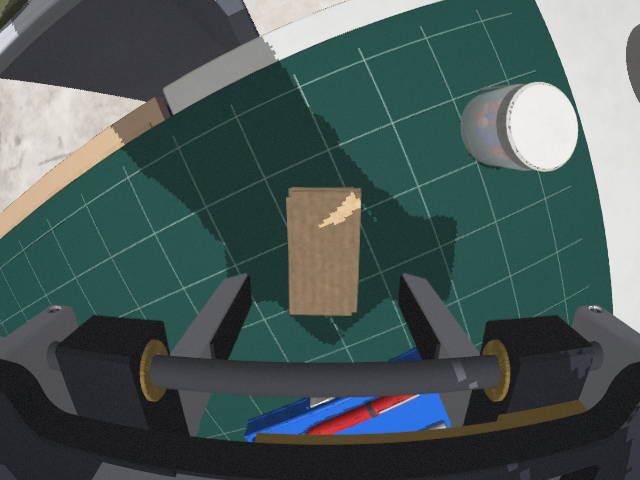

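The marker lies in the blue tray near (365,415). The tag pack is centred at (324,250) between the fingers, aligned, with the jar clear at (520,125). Grasp it.

Request:
run_rows --pt "0 0 0.03 0 0 0" --pt "0 0 0.03 0 0 0" --pt "0 0 0.018 0 0 0" --pt "0 0 0.004 0 0 0" --pt "0 0 0 0 0 0"

```text
time_s: 20.4
ee_pos: [0.4597, 0.1889, 0.035]
eef_rot: [3.142, -0.0, 2.726]
force: [-0.1, 0.6, 0.0]
grip_width: 0.078
grip_force: 0.0
```

Request:
run_rows --pt "0 0 0 0 0 0" --pt "0 0 0 0 0 0" --pt "0 0 0 0 0 0" --pt "0 0 0 0 0 0" --pt "0 0 0 0 0 0" --pt "0 0 0 0 0 0" --finger_gap 0.0 --grip_force 25

```text
time_s: 21.0
ee_pos: [0.4593, 0.1891, 0.0355]
eef_rot: [3.141, 0.001, 2.728]
force: [-0.8, -0.1, 6.0]
grip_width: 0.051
grip_force: 25.0
```

Request:
run_rows --pt "0 0 -0.02 0 0 0" --pt "0 0 -0.04 0 0 0" --pt "0 0 -0.05 0 0 0" --pt "0 0 0 0 0 0"

```text
time_s: 21.4
ee_pos: [0.4613, 0.1898, 0.1508]
eef_rot: [3.135, 0.007, 2.728]
force: [0.5, 0.2, -1.5]
grip_width: 0.0512
grip_force: 25.0
```

```bash
python3 go.py .6668 -.0365 .145 1.425
```

```text
rot [ 0.0053  0.0079 -0.2679] shift after [-0.2362 -0.194   0.0058] t 21.4 q [ 0.3169  0.2622  1.7587 -0.      1.1112 -0.8402]
```

Request:
run_rows --pt "0 0 0 0 0 -0.134" --pt "0 0 0 0 0 -0.134" --pt "-0.034 -0.028 0 0 0 0" --pt "-0.034 -0.028 0 0 0 0" --pt "-0.034 -0.028 0 0 0 0" --pt "-0.034 -0.028 0 0 0 0" --pt "-0.034 -0.028 0 0 0 0" --pt "-0.034 -0.028 0 0 0 0" --pt "-0.03 -0.026 0 0 0 0" --pt "0 0 0 0 0 0"

```text
time_s: 22.4
ee_pos: [0.6637, -0.0407, 0.1432]
eef_rot: [-3.141, -0.001, 2.992]
force: [-0.6, 0.3, -0.6]
grip_width: 0.0512
grip_force: 25.0
```

Request:
run_rows --pt "0 0 0 0 0 0"

```text
time_s: 22.5
ee_pos: [0.662, -0.0374, 0.1435]
eef_rot: [3.142, -0.002, 2.995]
force: [-0.3, 0.3, -1.2]
grip_width: 0.0512
grip_force: 25.0
```

```bash
python3 go.py .6668 -.0365 .0385 1.425
```

```text
rot [ 0.0001 -0.0018 -0.0012] shift after [-0.0046  0.0016  0.105 ] t 22.5 q [-0.1117  0.6241  1.2514  0.0001  1.2679 -1.5355]
```

Request:
run_rows --pt "-0.004 0.001 0.03 0 0 0" --pt "0 0 0.03 0 0 0" --pt "0 0 0.025 0 0 0" --pt "0 0 0.012 0 0 0" --pt "0 0 0 0 0 0" --pt "0 0 0 0 0 0"

```text
time_s: 23.1
ee_pos: [0.6668, -0.0361, 0.0492]
eef_rot: [3.142, 0.001, 2.996]
force: [0.8, 1.4, 0.1]
grip_width: 0.051
grip_force: 25.0
```

Request:
run_rows --pt "0 0 0.004 0 0 0" --pt "0 0 0.002 0 0 0" --pt "0 0 0.001 0 0 0" --pt "0 0 0 0 0 0" --pt "0 0 0 0 0 0"

```text
time_s: 23.6
ee_pos: [0.6665, -0.0366, 0.0411]
eef_rot: [-3.142, 0.0, 2.996]
force: [-0.0, 0.0, -0.8]
grip_width: 0.051
grip_force: 25.0
```

Request:
run_rows --pt "0 0 0.002 0 0 0" --pt "0 0 0.001 0 0 0" --pt "0 0 0 0 0 0" --pt "0 0 0 0 0 0"

```text
time_s: 24.0
ee_pos: [0.6666, -0.0366, 0.0385]
eef_rot: [3.142, 0.0, 2.996]
force: [-3.2, -0.0, 4.1]
grip_width: 0.051
grip_force: 25.0
```

Request:
run_rows --pt "0 0 0 0 0 0" --pt "0 0 0 0 0 0" --pt "0 0 0 0 0 0" --finger_gap 0.061

```text
time_s: 24.3
ee_pos: [0.6664, -0.0365, 0.0378]
eef_rot: [-3.142, -0.0, 2.996]
force: [-0.3, 0.6, -0.6]
grip_width: 0.0608
grip_force: 0.0
```

Request:
run_rows --pt "0 0 -0.03 0 0 0" --pt "0 0 -0.04 0 0 0" --pt "0 0 -0.04 0 0 0" --pt "0 0 0 0 0 0"

```text
time_s: 24.7
ee_pos: [0.6685, -0.0367, 0.1543]
eef_rot: [3.141, 0.009, 2.996]
force: [-0.0, -0.5, 0.4]
grip_width: 0.0608
grip_force: 0.0
```

```bash
python3 go.py .4613 -.0862 .115 -.146 1.5708
```

```text
rot [0.0075 0.007  1.5711] shift after [-0.0791 -0.1978  0.0393] t 24.7 q [-0.1096  0.6228  1.2278  0.      1.2818 -1.5347]
```

Request:
run_rows --pt "0 0 0 0 0 0.143" --pt "0 0 0 0 0 0.143" --pt "0 0 0 0 0 0.143" --pt "0 0 0 0 0 0.143" --pt "0 0 0 0 0 0.143" --pt "0 0 0 0 0 0.143" --pt "0 0 0 0 0 0.143" --pt "0 0 0 0 0 0.143" --pt "0 0 0 0 0 0.143" --pt "0 0 0 0 0 0.143" --finger_gap 0.08

```text
time_s: 25.7
ee_pos: [0.6663, -0.0365, 0.1472]
eef_rot: [-3.141, -0.0, 1.56]
force: [-0.7, -0.1, -0.3]
grip_width: 0.0798
grip_force: 0.0
```

Request:
run_rows --pt "0 0 0 0 0 0.141" --pt "-0.016 -0.04 0 0 0 0" --pt "-0.016 -0.04 0 0 0 0" --pt "-0.016 -0.04 0.01 0 0 0" --pt "-0.016 -0.039 0.01 0 0 0" --pt "-0.015 -0.038 0.01 0 0 0" --pt "0 0 0 0 0 0" --pt "0 0 0 0 0 0"

```text
time_s: 26.5
ee_pos: [0.46, -0.0862, 0.118]
eef_rot: [3.141, 0.0, 1.424]
force: [-0.4, -1.1, 0.4]
grip_width: 0.0801
grip_force: 0.0
```

```bash
python3 go.py .4613 -.0862 .0335 -.146
```

Run:
```python
from station import ctrl, eyes
import cv2, numpy as np
c=eyes.camera("wrist"); cv2.imwrite("pics/w4.png",c["pixels"])
```

```text
rot [ 0.0004  0.     -0.0008] shift after [0.0002 0.0013 0.0845] t 26.5 q [-0.2637  0.2479  1.8646  0.      1.0287 -0.1169]
```

View pics/w4.png

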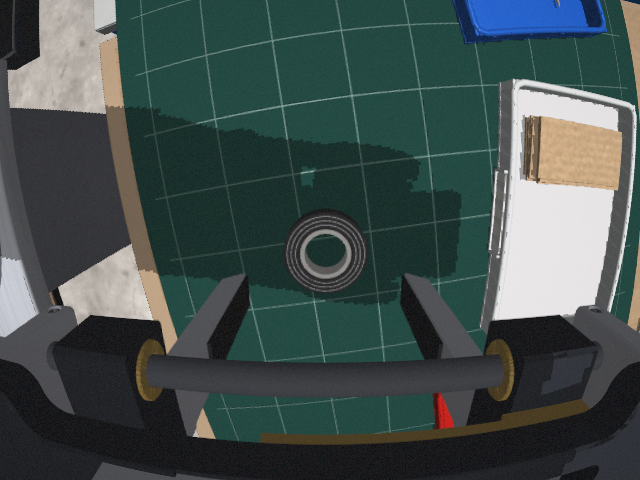

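The tag pack lies flat at one end of the white tray (575,152). The tape is centred at (326,250). Grasp it.

Request:
run_rows --pt "0 0.001 0.03 0 0 0" --pt "0 0 0.03 0 0 0" --pt "0 0 0.02 0 0 0" --pt "0 0 0.004 0 0 0" --pt "0 0 0 0 0 0"

```text
time_s: 27.05
ee_pos: [0.4617, -0.086, 0.0339]
eef_rot: [-3.141, -0.0, 1.425]
force: [-0.1, -0.5, 1.2]
grip_width: 0.0802
grip_force: 0.0
```

Request:
run_rows --pt "0 0 0 0 0 0" --pt "0 0 0 0 0 0" --pt "0 0 0 0 0 0" --pt "0 0 0 0 0 0" --pt "0 0 0 0 0 0" --pt "0 0 0 0 0 0" --finger_gap 0.0 --grip_force 25

```text
time_s: 27.65
ee_pos: [0.4615, -0.0863, 0.0347]
eef_rot: [3.14, 0.0, 1.425]
force: [-0.7, 0.5, 7.3]
grip_width: 0.0598
grip_force: 25.0
```

Request:
run_rows --pt "0 0 -0.02 0 0 0" --pt "0 0 -0.04 0 0 0" --pt "0 0 -0.05 0 0 0" --pt "0 0 0 0 0 0"

```text
time_s: 28.05
ee_pos: [0.4634, -0.0868, 0.1497]
eef_rot: [3.132, 0.001, 1.425]
force: [1.0, 0.3, -1.0]
grip_width: 0.0594
grip_force: 25.0
```

```bash
python3 go.py .6522 -.1355 .145 -.146
```

```text
rot [0.0095 0.0011 0.    ] shift after [-0.0207  0.1939  0.0047] t 28.05 q [-0.2628  0.2054  1.8327  0.      1.0939 -0.1169]
```

Request:
run_rows --pt "-0.004 0.039 0 0 0 0" --pt "-0.004 0.039 0 0 0 0" --pt "-0.004 0.039 0 0 0 0" --pt "-0.004 0.038 0 0 0 0" --pt "-0.004 0.038 0 0 0 0" --pt "0 0 0 0 0 0" --pt "0 0 0 0 0 0"

```text
time_s: 28.75
ee_pos: [0.6487, -0.134, 0.1425]
eef_rot: [-3.14, -0.0, 1.425]
force: [0.0, 0.1, -0.2]
grip_width: 0.0592
grip_force: 25.0
```

```bash
python3 go.py .6522 -.1355 .0377 -.146
```

```text
rot [-0.0019 -0.0002 -0.0001] shift after [-0.001   0.0037  0.1048] t 28.75 q [-0.2589  0.6237  1.2546  0.      1.2652 -0.1129]
```

Request:
run_rows --pt "-0.001 0.003 0.03 0 0 0" --pt "0 0 0.03 0 0 0" --pt "0 0 0.025 0 0 0" --pt "0 0 0.012 0 0 0" --pt "0 0 0 0 0 0" --pt "0 0 0 0 0 0"

```text
time_s: 29.35
ee_pos: [0.6522, -0.1355, 0.0484]
eef_rot: [3.14, 0.0, 1.425]
force: [-0.6, -0.6, -0.4]
grip_width: 0.0594
grip_force: 25.0
```

Request:
run_rows --pt "0 0 0.004 0 0 0" --pt "0 0 0.003 0 0 0" --pt "0 0 0.001 0 0 0" --pt "0 0 0 0 0 0" --pt "0 0 0 0 0 0"

```text
time_s: 29.85
ee_pos: [0.6519, -0.1355, 0.0391]
eef_rot: [3.141, 0.0, 1.425]
force: [0.7, -0.5, 0.2]
grip_width: 0.0593
grip_force: 25.0
```

Request:
run_rows --pt "0 0 0.0015 0 0 0" --pt "0 0 0 0 0 0" --pt "0 0 0 0 0 0"

```text
time_s: 30.15
ee_pos: [0.652, -0.1355, 0.0378]
eef_rot: [3.141, 0.0, 1.425]
force: [-1.2, 0.5, 3.5]
grip_width: 0.0591
grip_force: 25.0
```

Contact. Release, rise clear, back off toward the base so the top camera sees the trays, and check.

Request:
run_rows --pt "0 0 0 0 0 0" --pt "0 0 0 0 0 0" --pt "0 0 0 0 0 0" --finger_gap 0.07

```text
time_s: 30.45
ee_pos: [0.6518, -0.1354, 0.0372]
eef_rot: [-3.141, -0.0, 1.425]
force: [-0.5, -0.5, -0.0]
grip_width: 0.0699
grip_force: 0.0
```

Request:
run_rows --pt "0 0 -0.03 0 0 0" --pt "0 0 -0.04 0 0 0" --pt "0 0 -0.04 0 0 0" --pt "0 0 -0.04 0 0 0" --pt "0 0 -0.03 0 0 0"

```text
time_s: 30.95
ee_pos: [0.6521, -0.1355, 0.2203]
eef_rot: [3.139, 0.0, 1.425]
force: [-0.5, 0.5, -0.8]
grip_width: 0.0698
grip_force: 0.0
```

Request:
run_rows --pt "0 -0.045 0 0 0 0" --pt "0 -0.045 0 0 0 0" --pt "0 -0.045 0 0 0 0" --pt "0 -0.045 0 0 0 0" --pt "0 -0.045 0 0 0 0" --pt "0 -0.04 0 0 0 0" --pt "0 0 0 0 0 0" --pt "0 0 0 0 0 0"

```text
time_s: 31.75
ee_pos: [0.3899, -0.097, 0.2181]
eef_rot: [3.14, 0.0, 1.424]
force: [-0.1, 0.4, 0.5]
grip_width: 0.0699
grip_force: 0.0
```

Run:
```python
from station import ctrl, eyes
import cv2, numpy as np
a=eyes.camera("top")["pixels"][135:325,120:540]; b=eyes.camera("scene")["pixels"][180:320,270:450]
cv2.imwrite("pics/t1.png",cv2.resize(a,None,fx=1.9,fy=1.9,interpolation=cv2.INTER_CUBIC))
cv2.imwrite("pics/s1.png",cv2.resize(b,None,fx=4,fy=4,interpolation=cv2.INTER_CUBIC))
```

```text
(no output)
```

View pics/t1.png

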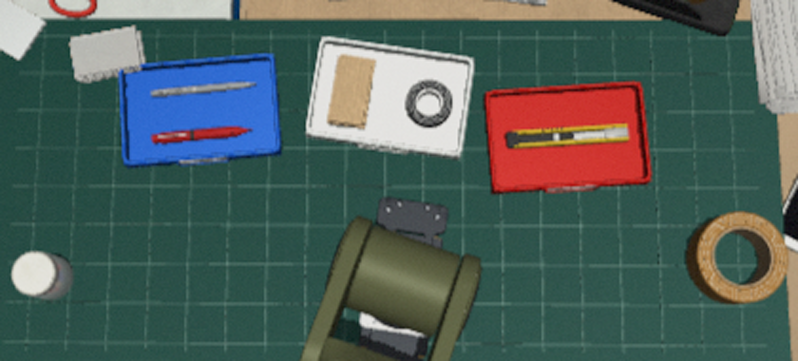

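View pics/s1.png

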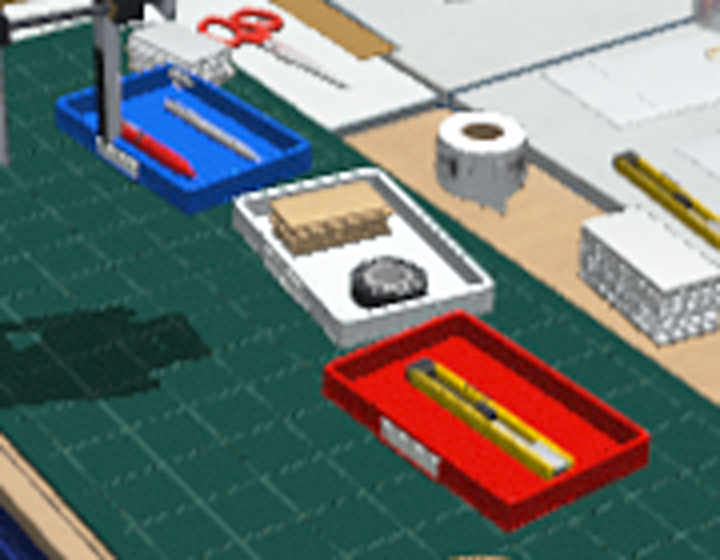

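Both views show everything flat in its tray: cutter (565,135), pen (205,88), marker (200,135), tags (350,90) and tape (430,103) in the top crop. The jar (40,275) and big tape (738,257) have not moved.

```bash
python3 -c "
from station import ctrl
print(ctrl.hand_in())"
```

```text
the job is handed in; nothing more can be done
None
```

The job is handed in at about 32 s: the cutter went into the red tray first, the marker and pen are in the blue tray, and the small tape and tags are in the white tray, all flat, with the jar and big tape left where they stood.

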